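# Clear the parts cleaner's lid and hold it open at 60 degrees

## Task

The gas struts of the parts cleaner are spent, so its lid drops shut unless someone holds it. Take the spanner off the closed lid and lay it down flat in the shallow tool tray with the other spanner; then lift the lid by its black bar handle and hold it open at 60 degrees from shut, so that the basket can be lifted out while the lid still drips into the tank. Never let the lid drop, leave the other things on the bench where they are, and finish while still holding the lid there by its handle: do not let go.

Things in the scene. Friction and masses are not known exactly. Their poses are not given: they have to be found in the camera images.
- washer: bench-top parts cleaner, fixed: open stainless tank 194 x 284 mm (x depth, y width), grey skirt, wire basket inside, spent gas strut along each side. Origin: centre of its underside, on the bench; x to its rear (hinge), y to its left, z up; front (-x) roughly toward the robot. Its shut lid is a flat slate-blue panel 202 x 292 mm, top 120 mm above the bench, front edge at x = -0.101
- lid_hinge (a point): middle of the lid's hinge axis, at the cleaner's rear: x = 0.101, y = 0, z = 0.112 in the cleaner's frame. The axis runs along the cleaner's y
- lid (a joint): lid angle about the hinge, rad: 0 shut, grows as the lid's front edge rises, stop at 1.40 (80 degrees); 60 degrees is 1.047. Lid and handle weigh 0.63 kg; nothing holds it up: from any angle it falls shut (little friction, no spring). Lifting it at the bar takes about 4 N at most
- lid_handle: black round bar on top of the lid near its front edge, moves with it. Origin: bar centre. 14 mm thick, 116 mm long along the cleaner's y, on two posts 50 mm either side of the middle, centre 45 mm above the lid's top. Lid shut: at x = -0.070, y = 0, z = 0.165 in the cleaner's frame (171 mm in front of the hinge axis, 53 mm above it). It may turn between the fingers
- spanner: small bright steel combination spanner lying flat on the shut lid behind the handle, loose, 163 mm long, 7 mm thick, about 0.11 kg; shank 8 mm wide, heads 20 mm (open jaw, at -y) and 16 mm (ring, at +y) wide. Origin: middle of its underside, on the shank; y along its length, z up
- spanner_end_a (a point): middle of the spanner's ring head, 78 mm from its origin along its +y, 3.5 mm above its underside
- spanner_end_b (a point): middle of the spanner's open jaw, 78 mm from its origin along its -y, 3.5 mm above its underside
- tray: shallow dark steel tool tray left of the cleaner, fixed: 250 x 120 mm outside (x long, y wide), walls 27 mm high, 3 mm thick, floor 6 mm above the bench. Origin: centre of its underside; z up. A longer spanner (192 x 24 x 7 mm, fixed) lies in it lengthwise, centred at y = 0.038, by the wall on its +y (left) side; the rest of the floor is free
- mug: green enamel mug at the back of the bench, 86 mm wide, 96 mm high, a bystander. Origin on the bench under it
- tape_roll: roll of yellow masking tape, 82 mm across, 25 mm high, lying flat, a bystander. Origin: centre of its underside
- dial_gauge: white dial gauge lying flat, 123 x 59 x 22 mm, a bystander. Origin: on its underside

How it is judged:
By the outcome, as a careful person would: the job done as asked, in the order asked, and still so for the second after the job is handed in, while the arm keeps its last pose, push and grip.
It also fails if it takes over 58 s, if anything falls off the work surface, if the arm or the gripper's body presses on something with over 40 N, if the wrist force passes 120 N, or if a joint passes its speed limit or range.

## Robot

A 6-joint arm with a two-finger parallel gripper is mounted at the origin on a cart in front of the work surface, level with it; the furniture and walls round the work are solid. World frame = base frame: x ahead of the robot, y to its left, z up, the work surface at z = 0. Lengths are in m, angles in rad, forces in N, time in s.
With the tool pointing down it reaches from about 0.35 to 0.775 m from the base axis. Payload 7.3 kg.
Tool frame: the origin (TCP) lies on the mounting face of the last link; the fingertips stand 178 mm ahead of it and the grasp point (between the pads) lies 159 mm ahead of it (manip.nose_length is the distance from the TCP to the fingertips, in m); z points along the fingers, y is the line along which they close (so a half turn about z gives the same grasp; the last joint's range is limited). The gripper opens to 92 mm and grips with 3 to 60 N. Pads are 19 mm wide; open, the fingers measure 130 mm over their backs; the gripper's body (75 mm by 190 mm) begins 47 mm behind the grasp point.
Start: joints at [-1.343, 0.342, 1.524, -0, 1.275, -0.146], TCP at [0.192, -0.489, 0.405] pointing down, gripper open.
Joint ranges: [-2.53, 2.53], [-0.77, 2.02], [0.04, 2.7], [-1, 4.14], [0.28, 2.66], [-3.11, 3.11]. Speed limits (rad/s): [2.57, 2.57, 3.14, 3.14, 3.14, 3.14].

## Interface

Orientations are given as a 3x3 rotation matrix whose columns are the frame's x, y, z axes.
In Python, from workcell import manip, viewer, nets gives the robot as it stands.
- The arm moves only by the shell command python3 -m jog 'ROWS' [OPENING]. ROWS is JSON, a list of rows, each a list of 6 numbers: the shift along the tool's x, y, z normalised to -1 to 1, where 1 is 0.25 m, then the turn, a rotation vector about the tool's x, y, z normalised to -1 to 1, where 1 is 90 degrees. In form: [[x, y, z, rx, ry, rz], ...]. A call has 1 to 8 rows; each row shifts and turns the commanded pose from where the row before left it, along the tool's axes as they then stand; what a row does not reach is not made up. A row lasts 1/8 s, in which the tool goes at most 62.5 mm and 10.7 degrees, less where a joint would pass 70% of its speed; a pose out of reach is approached as far as the arm can. A call with a number of a shift or a turn outside -1 to 1 is refused whole. A call with a gripper value outside its range is refused whole. OPENING is the finger opening in mm, from 0 to 91.8, set as the call begins (- or left out, the last holds). The fingers move at their own pace and stop on an object; the grip force is fixed at half the most. Time passes only in rows, so rows that do not move let the fingers close. It gives the time, the measured TCP pose, the force, the opening and the grip force at its end, in the units of the state.
- manip.get_state(): the state, without advancing time (a new reading comes with each control period).
- viewer.capture(name): name is "scene" or "top"; returns (picture, depth): 400x640x3 uint8, red, green, blue; 400x640 float32, m along the optical axis (not along the pixel's ray), 0 where there is no reading.
- viewer.camera_params(name): a dict with "K" (3x3 intrinsics, pixels), "origin" and "orientation" of the camera in the world. Camera axes: x right, y up, looking along -z (the intrinsics and any distortion apply to the point x, -y, -z); pixel columns grow to the right and rows downward; lengths in m; the calibration is good to about 2 mm. A picture is of the moment at which its call begins. camera_params takes no time and is no camera call.
- manip.hand_in(): hands the job in; it is judged then, once.
Trained networks look in the newest picture that a camera, given by its name, has taken for a name from the list of things; names that differ only in an ending like _2 or _b are one class to them, and where a whole thing is asked for, a point or a joint stands for the part that bears it (a point fixed in the world has none). Each returns a list of dicts, best first, with "conf" (0 to 1); they miss things now and then, are a little off and sometimes report something else, mostly with a low value. They report only what shows in the picture. A call takes as long as a camera call.
- nets.search_frame(camera, target): "box" ([left, top, right, bottom] in pixels, round what is visible of it).
- nets.trace(camera, target): "pixels" (400x640 bool, what is visible of it) and "box" ([left, top, right, bottom] in pixels, round what is visible of it).
- nets.place_of(camera, target): "at" ([row, column] in pixels: a listed point, or the origin of a listed thing).
The state is a dict: "time_s": time; "joints": joint angles; "joint_velocities": joint speeds; "joint_efforts": joint torques, N m; "eef_pos": TCP position; "ee_rot": TCP orientation; "force": force on the tool from outside, world axes, zero at the start; "torque": the same for the moment, N m; "finger_gap": opening from 0.0 (shut) to 1.0 (fully open); "grasp_force": force on a finger pad.
Only numpy, scipy, OpenCV 4.12 (cv2) and the standard library are available. Lean on these libraries where they do the work, as an engineer would, in place of code of your own. Each camera call takes 0.05 s, during which the arm holds its last target. There are 200 camera calls.

## Working session

There is one attempt and no reset: what is moved stays moved. The work goes in short steps, Python scripts to look and compute and a shell command to move; the robot and the scene stay as the last step left them, time stands still between calls to the robot, and variables do not carry over. Pictures are saved under pics/ and viewed, at most 10 in all, crops included, and the job is handed in when it is done.

```bash
mkdir -p pics; cat > h.py <<'E'
import numpy as np, cv2
from workcell import manip, viewer, nets
def world(cam,rc,depth,z=None):
    p=viewer.camera_params(cam);K=np.array(p["K"]);R=np.array(p["orientation"]);o=np.array(p["origin"])
    rc=np.atleast_2d(rc).astype(float)
    d=np.c_[(rc[:,1]-K[0,2])/K[0,0],-(rc[:,0]-K[1,2])/K[1,1],-np.ones(len(rc))]@R.T
    if z is not None: return o+d*((z-o[2])/d[:,2])[:,None]
    D=depth[rc[:,0].astype(int),rc[:,1].astype(int)]
    return o+d*D[:,None]
E
python3 - <<'E'
from h import *
np.set_printoptions(precision=4,suppress=True)
for c in ["top","scene"]:
    im,d=viewer.capture(c); cv2.imwrite(f"pics/{c}0.png",im[:,:,::-1]); np.save(f"{c}0.npy",d)
    p=viewer.camera_params(c);print(c,p)
    for t in ["washer","lid_handle","spanner","spanner_end_a","spanner_end_b","tray","lid_hinge"]:
        for r in nets.place_of(c,t)[:3]:
            print(t,r["conf"],r["at"],world(c,r["at"],d)[0])
print(manip.get_state()["time_s"],manip.get_state()["ee_rot"])
E
```

```text
top {'K': array([[460.0192,   0.    , 310.7342],
       [  0.    , 460.0192, 197.8937],
       [  0.    ,   0.    ,   1.    ]]), 'origin': array([0.2516, 0.1359, 1.3886]), 'orientation': array([[-0.4037,  0.8825, -0.2411],
       [-0.9149, -0.3883,  0.1105],
       [ 0.0039,  0.2652,  0.9642]])}
washer 0.72 [231.2, 320.6] [0.4697 0.0039 0.1165]
washer 0.31 [219.7, 329.8] [ 0.4889 -0.0331  0.1194]
lid_handle 0.77 [243.5, 334.1] [ 0.4155 -0.01    0.1694]
lid_handle 0.54 [281.7, 219.1] [0.4708 0.3302 0.007 ]
spanner 0.73 [224.7, 303.3] [0.5053 0.0414 0.1218]
spanner_end_a 0.52 [217.2, 333.1] [ 0.4915 -0.0445  0.1206]
spanner_end_a 0.5 [231.4, 279.6] [0.5142 0.1098 0.1235]
spanner_end_a 0.41 [155.6, 308.9] [0.3725 0.0826 1.0378]
spanner_end_b 0.52 [217.2, 333.1] [ 0.4915 -0.0445  0.1206]
spanner_end_b 0.5 [231.4, 279.6] [0.5142 0.1098 0.1235]
spanner_end_b 0.41 [155.6, 308.9] [0.3725 0.0826 1.0378]
tray 0.71 [283.5, 218.1] [0.4677 0.3354 0.0028]
lid_hinge 0.62 [190.7, 303.9] [ 0.6292 -0.0131 -0.0008]
scene {'K': array([[408.9089,   0.    , 321.9224],
       [  0.    , 408.9089, 200.2034],
       [  0.    ,   0.    ,   1.    ]]), 'origin': array([-0.2339,  0.4987,  0.694 ]), 'orientation': array([[-0.5211,  0.4295, -0.7375],
       [-0.8533, -0.2459,  0.4597],
       [ 0.0161,  0.8689,  0.4947]])}
washer 0.62 [259.5, 334.1] [0.3813 0.0796 0.1157]
lid_handle 0.76 [224.0, 357.5] [ 0.4132 -0.0052  0.1666]
spanner 0.53 [229.9, 320.2] [0.497  0.0466 0.1185]
spanner_end_a 0.65 [232.1, 295.2] [0.515  0.1083 0.1223]
spanner_end_a 0.59 [218.9, 349.5] [ 0.5069 -0.0503  0.1153]
spanner_end_b 0.65 [232.1, 295.2] [0.515  0.1083 0.1223]
spanner_end_b 0.59 [218.9, 349.5] [ 0.5069 -0.0503  0.1153]
tray 0.81 [314.0, 215.3] [0.4668 0.3419 0.0056]
lid_hinge 0.58 [207.7, 319.0] [ 0.7383 -0.0966  0.017 ]
0.8 [[ 0.9309  0.3652  0.    ]
 [ 0.3652 -0.9309 -0.0001]
 [ 0.      0.0001 -1.    ]]
```

View pics/top0.png

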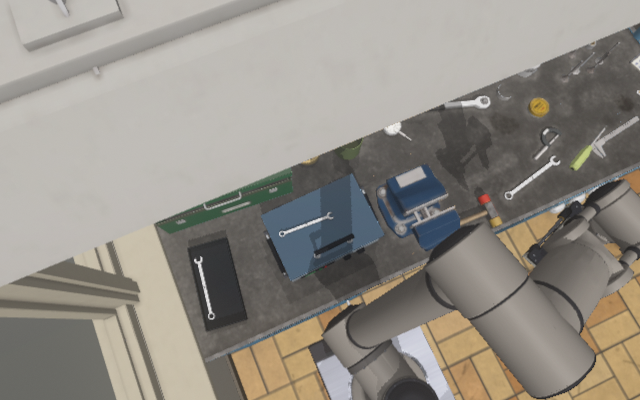

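View pics/scene0.png

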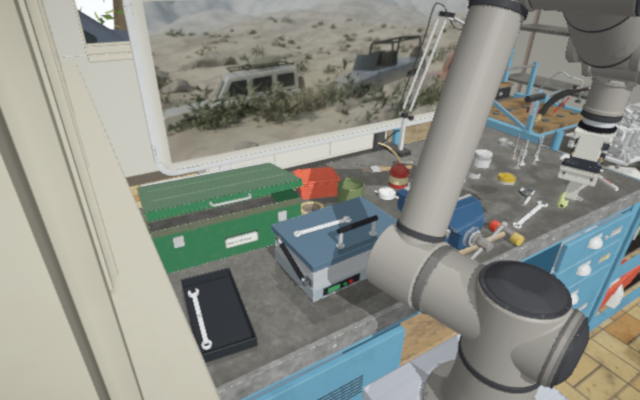

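The top view shows the spanner on the lid from (282,232) to (331,216), with the jaw or ring still to be told apart. The handle is at (334,245) and the tray at (217,283), with its fixed spanner on the left. A vise stands right of the cleaner and a green toolbox behind it.

```bash
python3 - <<'E'
from h import *
np.set_printoptions(precision=4,suppress=True)
S={}
for c in ["top","scene"]:
    im,d=viewer.capture(c)
    for t,z in [("lid",.12),("lid_handle",.165),("spanner",.125),("tray",.027)]:
        for r in nets.trace(c,t)[:2]:
            m=r["pixels"]; P=np.argwhere(m); 
            w=world(c,P,d); ok=(d[m]>0)&(np.abs(w[:,2]-z)<(.006 if t!="tray" else .03)); w=w[ok]
            if len(w)<20: continue
            if t=="tray":
                pass
            rect=cv2.minAreaRect((w[:,:2]*1000).astype(np.float32))
            print(c,t,round(r["conf"],2),len(w),"mean",w.mean(0),"rect",rect)
            mu,V=np.linalg.eigh(np.cov(w[:,:2].T)); v=V[:,1]; s=(w[:,:2]-w[:,:2].mean(0))@v
            print("   axis",v*np.sign(v[1]),"ang",np.degrees(np.arctan2(*(-v*np.sign(v[1])))), "ext",s.min(),s.max(), "mid",w[:,:2].mean(0)+v*(s.min()+s.max())/2)
    a=cv2.resize(im[160:340,180:400] if c=="top" else im[190:360,175:405],None,fx=3,fy=3,interpolation=2)[:,:,::-1]
    S[c]=a
cv2.imwrite("pics/crop1.png",S["top"])
# overhead obstacles
d=np.load("scene0.npy");P=np.argwhere((d>0)&(d<3));w=world("scene",P,d);
for zlo in [.5,.7,.9]:
    k=w[(w[:,2]>zlo)&(w[:,2]<zlo+.2)&(abs(w[:,1])<.45)&(w[:,0]>.35)]
    print(zlo,len(k),k[:,0].min() if len(k) else None)
d=np.load("top0.npy");P=np.argwhere((d>0)&(d<3));w=world("top",P,d);k=w[(w[:,2]>.6)&(w[:,0]>.25)&(w[:,1]>-.2)];print(k.min(0),k.max(0))
k=w[(w[:,2]>.05)&(w[:,2]<.5)&(w[:,1]>.1)&(w[:,0]>.55)];print("toolbox",k.min(0),k.max(0))
E
```

```text
top lid 0.98 6691 mean [ 0.4848 -0.0052  0.1198] rect ((485.9767150878906, -6.7912750244140625), (202.8312225341797, 292.57159423828125), 2.049605131149292)
   axis [-0.0443  0.999 ] ang 177.46133848952837 ext -0.14799498511073675 0.14517989697114317 mid [ 0.4849 -0.0066]
top lid_handle 0.82 137 mean [ 0.4154 -0.0085  0.1683] rect ((416.1014099121094, -8.239227294921875), (14.231223106384277, 114.4146957397461), 1.8651314973831177)
   axis [-0.0366  0.9993] ang 177.9037070438599 ext -0.05700065132684411 0.05741797694641358 mid [ 0.4154 -0.0083]
top spanner 0.64 90 mean [0.5023 0.0065 0.1258] rect ((503.2474365234375, 12.312580108642578), (91.4619140625, 10.834609031677246), 86.61072540283203)
   axis [0.0554 0.9985] ang -176.82544375259468 ext -0.03982579807309735 0.05162319035871844 mid [0.5026 0.0124]
top tray 0.92 3673 mean [0.4697 0.3395 0.0084] rect ((474.48272705078125, 339.5223693847656), (127.05369567871094, 258.5597839355469), 82.97905731201172)
   axis [-0.9923  0.1241] ang 97.12717522082357 ext -0.1339281634121922 0.12463871893549128 mid [0.4743 0.3389]
scene lid 0.97 4259
[... 515 characters left out ...]
8 -0.006 ]
scene spanner 0.76 178 mean [0.5033 0.04   0.1236] rect ((503.69281005859375, 39.06535339355469), (157.310302734375, 18.92687225341797), 87.96412658691406)
   axis [0.0445 0.999 ] ang -177.44836106257867 ext -0.07953831266549533 0.0777146207185882 mid [0.5033 0.0391]
scene tray 0.62 4760 mean [0.4651 0.3389 0.008 ] rect ((484.908935546875, 335.39666748046875), (127.11886596679688, 286.10369873046875), 82.98468017578125)
   axis [-0.9947  0.1029] ang 95.90895261302018 ext -0.16211489703935264 0.12314082971940889 mid [0.4845 0.3369]
0.5 8478 1.0671617091138526
0.7 0 None
0.9 0 None
[ 0.25   -0.1999  0.6001] [0.5173 0.5977 1.1644]
toolbox [0.55   0.1    0.0501] [0.7019 0.6298 0.4982]
```

View pics/crop1.png

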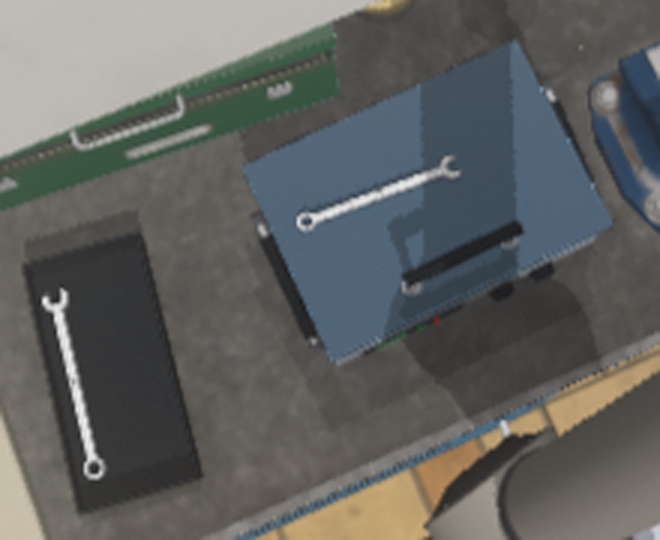

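```bash
cat >> h.py <<'E'
from scipy.spatial.transform import Rotation as Ro
def down(yaw_deg):
    a=np.radians(yaw_deg);x=np.array([np.cos(a),np.sin(a),0]);z=np.array([0,0,-1.]);return np.c_[x,np.cross(z,x),z]
def plan(p,R,n=None,p0=None,R0=None):
    """rows for a straight path from the present (or given) pose to TCP p,R"""
    s=manip.get_state();p0=np.array(s["eef_pos"]) if p0 is None else np.array(p0);R0=np.array(s["ee_rot"]) if R0 is None else R0
    rv=Ro.from_matrix(R0.T@R).as_rotvec()
    n=n or int(np.ceil(max(np.linalg.norm(p-p0)/.055,np.linalg.norm(rv)/np.radians(9.5),1)))
    for i in range(n):
        Ri=R0@Ro.from_rotvec(rv*i/n).as_matrix()
        print(list(np.round(np.r_[Ri.T@(np.array(p)-p0)/n/.25,rv/n/(np.pi/2)],4)+0.))
E
python3 - <<'E'
from h import *
np.set_printoptions(precision=4,suppress=True)
d=np.load("top0.npy")
e=world("top",[[234,281.7],[216,330]],d,.1235);print("ends",e,e.mean(0),np.degrees(np.arctan2(*(e[0]-e[1])[[1,0]])))
P=np.argwhere((d>0)&(d<3));w=world("top",P,d)
k=w[(P[:,1]<420)&(w[:,2]>.6)];print("overhead",k.min(0),k.max(0),np.percentile(k[:,2],[1,10,50]))
k=w[(P[:,1]>375)&(P[:,1]<470)&(P[:,0]>160)&(P[:,0]<215)];print("vise",k.min(0),k.max(0))
# tray: floor points vs fixed spanner in trace
im,_=viewer.capture("top");r=nets.trace("top","tray")[0]
cnt=max(cv2.findContours(r["pixels"].astype(np.uint8),0,2)[0],key=cv2.contourArea)[:,0,::-1]
q=world("top",cnt,d,.027)[:,:2];print("tray@rim",cv2.minAreaRect((q*1000).astype(np.float32)))
im2,d2=viewer.capture("scene");r=nets.trace("scene","tray")[0]
cnt=max(cv2.findContours(r["pixels"].astype(np.uint8),0,2)[0],key=cv2.contourArea)[:,0,::-1]
q=world("scene",cnt,d2,.027)[:,:2];print("tray@rim",cv2.minAreaRect((q*1000).astype(np.float32)))
plan(np.array([.502,.035,.405]),down(85))
E
```

```text
ends [[ 0.505   0.1073  0.1235]
 [ 0.4976 -0.0375  0.1235]] [0.5013 0.0349 0.1235] 87.07575620988368
overhead [ 0.2062 -0.0698  0.6001] [0.5173 0.5977 1.1644] [0.6362 1.0484 1.1064]
vise [ 0.3535 -0.5361 -0.0085] [ 0.6266 -0.1873  0.1779]
tray@rim ((469.56988525390625, 337.0359191894531), (123.75617980957031, 249.6102294921875), 83.009765625)
tray@rim ((459.6072082519531, 340.64154052734375), (121.46234130859375, 271.51373291015625), 83.05390167236328)
[np.float64(0.16), np.float64(-0.1248), np.float64(-0.0001), np.float64(0.0), np.float64(0.0), np.float64(-0.0589)]
[np.float64(0.1709), np.float64(-0.1094), np.float64(-0.0001), np.float64(0.0), np.float64(0.0), np.float64(-0.0589)]
[np.float64(0.1802), np.float64(-0.0932), np.float64(-0.0001), np.float64(0.0), np.float64(0.0), np.float64(-0.0589)]
[np.float64(0.1881), np.float64(-0.0762), np.float64(-0.0001), np.float64(0.0), np.float64(0.0), np.float64(-0.0589)]
[np.float64(0.1943), np.float64(-0.0585), np.float64(-0.0001), np.float64(0.0), np.float64(0.0), np.float64(-0.0589)]
[np.float64(0.1989), np.float64(-0.0403), np.float64(-0.0001), np.float64(0.0), np.float64(0.0), np.float64(-0.0589)]
[np.float64(0.2017), np.float64(-0.0217), np.float64(-0.0001), np.float64(0.0), np.float64(0.0), np.float64(-0.0589)]
[np.float64(0.2029), np.float64(-0.003), np.float64(-0.0001), np.float64(0.0), np.float64(0.0), np.float64(-0.0589)]
[np.float64(0.2023), np.float64(0.0157), np.float64(-0.0001), np.float64(0.0), np.float64(0.0), np.float64(-0.0589)]
[np.float64(0.2), np.float64(0.0344), np.float64(-0.0001), np.float64(0.0), np.float64(0.0), np.float64(-0.0589)]
[np.float64(0.196), np.float64(0.0527), np.float64(-0.0001), np.float64(0.0), np.float64(0.0), np.float64(-0.0589)]
[np.float64(0.1903), np.float64(0.0705), np.float64(-0.0001), np.float64(0.0), np.float64(0.0), np.float64(-0.0589)]
```

```bash
python3 -m jog '[[0.16,-0.125,0,0,0,-0.06],[0.17,-0.11,0,0,0,-0.06],[0.18,-0.093,0,0,0,-0.06],[0.188,-0.076,0,0,0,-0.06],[0.194,-0.058,0,0,0,-0.06],[0.2,-0.04,0,0,0,-0.06],[0.2,-0.022,0,0,0,-0.06],[0.2,-0.003,0,0,0,-0.06]]' 40
python3 -m jog '[[0.2,0.016,0,0,0,-0.06],[0.2,0.034,0,0,0,-0.06],[0.196,0.053,0,0,0,-0.06],[0.19,0.07,0,0,0,-0.06],[0,0,0,0,0,0]]'
python3 -c "
from h import *
plan(np.array([.502,.036,.325]),down(87.5))"
```

```text
time_s: 2.5
eef_pos: [0.3963, -0.1377, 0.405]
ee_rot: [[0.426, 0.905, 0.001], [0.905, -0.426, -0.001], [-0.0, 0.001, -1.0]]
force: [0.1, -0.5, 0.3]
finger_gap: 0.434
grasp_force: 0.0
time_s: 3.12
eef_pos: [0.4967, 0.0391, 0.4044]
ee_rot: [[0.061, 0.998, 0.0], [0.998, -0.061, 0.0], [0.0, 0.0, -1.0]]
force: [-0.8, -0.7, -1.0]
finger_gap: 0.435
grasp_force: 0.0
[np.float64(-0.0055), np.float64(0.0109), np.float64(0.1589), np.float64(0.0001), np.float64(-0.0002), np.float64(-0.0055)]
[np.float64(-0.0056), np.float64(0.0109), np.float64(0.1589), np.float64(0.0001), np.float64(-0.0002), np.float64(-0.0055)]
```

```bash
python3 -m jog '[[-0.005,0.011,0.16,0,0,-0.005],[-0.006,0.011,0.16,0,0,-0.006],[0,0,0,0,0,0]]'
python3 - <<'E'
from h import *
im,d=viewer.capture("scene"); a=im[150:290,240:440]; cv2.imwrite("pics/c2.png",cv2.resize(a,None,fx=4,fy=4,interpolation=2)[:,:,::-1])
im,d=viewer.capture("top");cv2.imwrite("pics/c2t.png",cv2.resize(im[160:290,240:400],None,fx=4,fy=4,interpolation=2)[:,:,::-1])
for c in("scene","top"):
    for t in ("spanner","lid_handle"):
        for r in nets.place_of(c,t)[:1]: print(c,t,r, world(c,r["at"],0,.125 if t=="spanner" else .167))
plan(np.array([.502,.036,.3]),down(87.5))
E
```

```text
time_s: 3.5
eef_pos: [0.5001, 0.0326, 0.3225]
ee_rot: [[0.05, 0.999, -0.006], [0.999, -0.05, 0.0], [-0.0, -0.006, -1.0]]
force: [-0.3, 0.2, 0.5]
finger_gap: 0.437
grasp_force: 0.0
scene spanner {'at': [228.1, 323.3], 'conf': 0.74} [[0.49183765 0.04075609 0.125     ]]
top spanner {'at': [231.2, 279.7], 'conf': 0.41} [[0.51426157 0.10934814 0.125     ]]
[np.float64(0.0113), np.float64(0.0014), np.float64(0.1052), np.float64(0.0019), np.float64(0.0002), np.float64(-0.0035)]
```

View pics/c2.png

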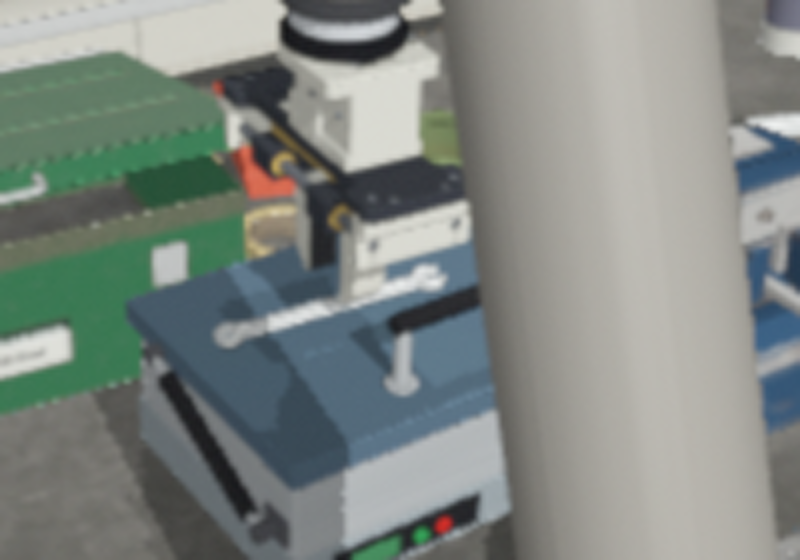

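The fingers stand over the middle of the shank (near (360,290) in the crop), so I go down and close.

```bash
python3 -m jog '[[0.01,0,0.05,0.002,0,-0.002],[0,0,0.04,0,0,0],[0,0,0,0,0,0]]'
python3 -m jog '[[0,0,0,0,0,0],[0,0,0,0,0,0],[0,0,0,0,0,0],[0,0,0,0,0,0],[0,0,0,0,0,0]]' 0
```

```text
time_s: 4.18
eef_pos: [0.5009, 0.036, 0.301]
ee_rot: [[0.045, 0.999, -0.006], [0.999, -0.045, 0.0], [-0.0, -0.006, -1.0]]
force: [-0.4, -0.1, 0.7]
finger_gap: 0.435
grasp_force: 0.0
time_s: 4.8
eef_pos: [0.5014, 0.0358, 0.3024]
ee_rot: [[0.046, 0.999, -0.002], [0.999, -0.046, -0.0], [-0.0, -0.002, -1.0]]
force: [-0.2, 0.4, 0.7]
finger_gap: 0.063
grasp_force: 30.0
```

Only about 3 mm of the shank is between the pads, so I regrip slightly lower.

```bash
python3 -m jog '[[0,0,0,0,0,0],[0,0,0,0,0,0],[0,0,0.008,0,0,0],[0,0,0,0,0,0]]' 25
python3 -m jog '[[0,0,0,0,0,0],[0,0,0,0,0,0],[0,0,0,0,0,0],[0,0,0,0,0,0],[0,0,0,0,0,0]]' 0
```

```text
time_s: 5.3
eef_pos: [0.5011, 0.0359, 0.2999]
ee_rot: [[0.046, 0.999, -0.004], [0.999, -0.046, 0.0], [-0.0, -0.004, -1.0]]
force: [0.3, 0.2, 0.4]
finger_gap: 0.275
grasp_force: 0.0
time_s: 5.92
eef_pos: [0.5012, 0.0359, 0.3002]
ee_rot: [[0.046, 0.999, -0.003], [0.999, -0.046, 0.0], [-0.0, -0.003, -1.0]]
force: [-0.5, 0.3, -0.0]
finger_gap: 0.074
grasp_force: 30.0
```

```bash
python3 -m jog '[[0,0,-0.08,0,0,0],[0,0,-0.16,0,0,0],[0,0,-0.16,0,0,0],[0,0,0,0,0,0]]'
python3 -c "
from h import *
print(manip.get_state()['joints'])
plan(np.array([.467,.319,.39]),down(173),10)
im,d=viewer.capture('top');cv2.imwrite('pics/c3.png',cv2.resize(im[150:350,180:400],None,fx=3,fy=3,interpolation=2)[:,:,::-1])
print([ (r['at'],r['conf'],world('top',r['at'],d)) for t in('spanner_end_a','spanner') for r in nets.place_of('top',t)[:3]])"
```

```text
time_s: 6.42
eef_pos: [0.502, 0.0359, 0.4031]
ee_rot: [[0.046, 0.999, 0.003], [0.999, -0.046, -0.0], [-0.0, 0.003, -1.0]]
force: [0.2, -0.1, -1.2]
finger_gap: 0.075
grasp_force: 30.0
[-8.10399787e-02  3.02868027e-01  1.58609364e+00 -1.67069918e-04
  1.24952925e+00 -3.54128531e-02]
[np.float64(0.1125), np.float64(-0.0191), np.float64(0.0051), np.float64(0.0001), np.float64(0.0002), np.float64(-0.0951)]
[np.float64(0.1141), np.float64(-0.0022), np.float64(0.0052), np.float64(0.0001), np.float64(0.0002), np.float64(-0.0951)]
[np.float64(0.1132), np.float64(0.0148), np.float64(0.0052), np.float64(0.0001), np.float64(0.0002), np.float64(-0.0951)]
[np.float64(0.1097), np.float64(0.0315), np.float64(0.0052), np.float64(0.0001), np.float64(0.0002), np.float64(-0.0951)]
[np.float64(0.1038), np.float64(0.0475), np.float64(0.0052), np.float64(0.0001), np.float64(0.0002), np.float64(-0.0951)]
[np.float64(0.0955), np.float64(0.0624), np.float64(0.0052), np.float64(0.0001), np.float64(0.0002), np.float64(-0.0951)]
[np.float64(0.0852), np.float64(0.0759), np.float64(0.0053), np.float64(0.0001), np.float64(0.0002), np.float64(-0.0951)]
[np.float64(0.0729), np.float64(0.0878), np.float64(0.0053), np.float64(0.0001), np.float64(0.0002), np.float64(-0.0951)]
[np.float64(0.0591), np.float64(0.0976), np.float64(0.0053), np.float64(0.0001), np.float64(0.0002), np.float64(-0.0951)]
[np.float64(0.0439), np.float64(0.1054), np.float64(0.0052), np.float64(0.0001), np.float64(0.0002), np.float64(-0.0951)]
[([208.1, 333.7], 0.64, array([[ 0.51441246, -0.05666871,  0.12295121]])), ([224.7, 278.4], 0.5, array([[0.50997023, 0.1079705 , 0.22764478]])), ([142.0, 347.8], 0.68, array([[0.3716297 , 0.04790878, 1.03451343]]))]
```

```bash
python3 -m jog '[[0.11,-0.02,0.005,0,0,-0.095],[0.114,-0.002,0.005,0,0,-0.095],[0.113,0.015,0.005,0,0,-0.095],[0.11,0.03,0.005,0,0,-0.095],[0.104,0.048,0.005,0,0,-0.095],[0.096,0.062,0.005,0,0,-0.095],[0.085,0.076,0.005,0,0,-0.095],[0.073,0.088,0.005,0,0,-0.095]]'
python3 -m jog '[[0.059,0.098,0.005,0,0,-0.095],[0.044,0.105,0.005,0,0,-0.095],[0,0,0,0,0,0],[0,0,0,0,0,0]]'
python3 - <<'E'
from h import *
plan(np.array([.467,.319,.25]),down(173))
for c in("top","scene"):
  im,d=viewer.capture(c)
  if c=="scene": cv2.imwrite("pics/c4.png",cv2.resize(im[180:380,130:360],None,fx=3,fy=3,interpolation=2)[:,:,::-1])
  for t in('tray','spanner_end_a','lid'):
    for r in nets.place_of(c,t)[:4]: print(c,t,r['at'],r['conf'],world(c,r['at'],d).round(3))
E
```

```text
time_s: 7.58
eef_pos: [0.4728, 0.2627, 0.3884]
ee_rot: [[-0.914, 0.406, -0.006], [0.406, 0.914, -0.001], [0.005, -0.004, -1.0]]
force: [-0.2, -0.6, -0.2]
finger_gap: 0.072
grasp_force: 30.0
time_s: 8.07
eef_pos: [0.4661, 0.3181, 0.3866]
ee_rot: [[-0.992, 0.125, -0.005], [0.125, 0.992, -0.001], [0.005, -0.002, -1.0]]
force: [0.1, -0.5, -0.9]
finger_gap: 0.073
grasp_force: 30.0
[np.float64(-0.0019), np.float64(0.0017), np.float64(0.1822), np.float64(-0.0004), np.float64(-0.0011), np.float64(-0.0007)]
[np.float64(-0.0016), np.float64(0.0016), np.float64(0.1822), np.float64(-0.0004), np.float64(-0.0011), np.float64(-0.0007)]
[np.float64(-0.0013), np.float64(0.0015), np.float64(0.1822), np.float64(-0.0004), np.float64(-0.0011), np.float64(-0.0007)]
top spanner_end_a [151.3, 307.2] 0.31 [[0.375 0.083 1.041]]Traceback (most recent call last):
  File "<stdin>", line 7, in <module>
ValueError: it knows: dial_gauge, lid_handle, lid_hinge, mug, spanner, spanner_end, tape_roll, tray, washer
```

```bash
python3 -m jog '[[0,0.002,0.2,0,-0.001,0],[0,0.001,0.2,0,-0.001,0],[0,0,0.2,0,-0.001,0],[0,0,0,0,0,0]]'
python3 - <<'E'
from h import *
plan(np.array([.467,.319,.187]),down(173))
for c in("top","scene"):
  im,d=viewer.capture(c)
  if c=="scene": cv2.imwrite("pics/c4.png",cv2.resize(im[180:380,130:360],None,fx=3,fy=3,interpolation=2)[:,:,::-1])
  for t in('tray','spanner_end_a'):
    for r in nets.place_of(c,t)[:4]: print(c,t,r['at'],r['conf'],world(c,r['at'],d).round(3))
E
```

```text
time_s: 8.72
eef_pos: [0.4652, 0.318, 0.2347]
ee_rot: [[-0.992, 0.125, -0.006], [0.125, 0.992, -0.004], [0.005, -0.005, -1.0]]
force: [-0.7, -0.2, -0.0]
finger_gap: 0.072
grasp_force: 30.0
[np.float64(-0.0077), np.float64(0.006), np.float64(0.1908), np.float64(-0.0032), np.float64(-0.0034), np.float64(-0.0022)]
scene tray [314.7, 216.1] 0.85 [[0.465 0.341 0.004]]
scene spanner_end_a [314.7, 230.9] 0.5 [[0.389 0.328 0.065]]
```

View pics/c4.png

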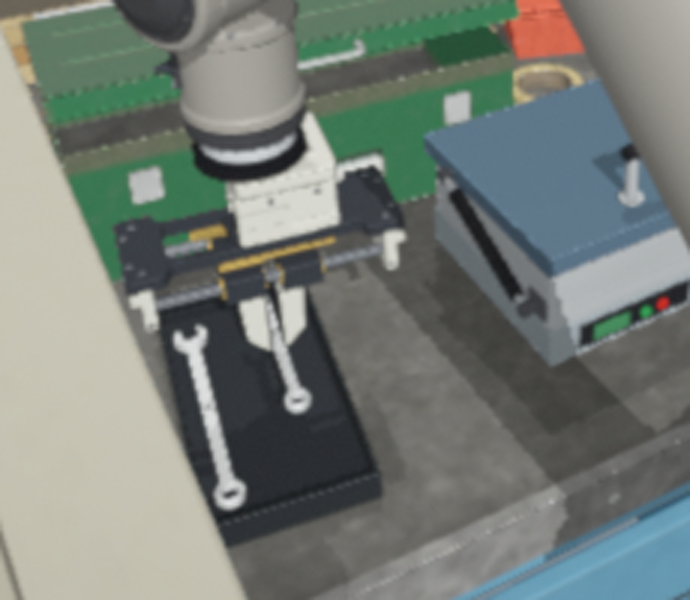

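The held spanner (ring at crop (297,400)) hangs level over the free floor, parallel to the fixed one, so I lower it.

```bash
python3 -m jog '[[-0.004,0.004,0.1,-0.003,-0.003,-0.002],[-0.004,0.002,0.06,0,0,0],[0,0,0.02,0,0,0],[0,0,0,0,0,0],[0,0,0,0,0,0]]'
```

```text
time_s: 9.65
eef_pos: [0.4687, 0.3206, 0.1935]
ee_rot: [[-0.993, 0.121, 0.008], [0.121, 0.993, 0.004], [-0.007, 0.005, -1.0]]
force: [0.2, 0.6, -1.3]
finger_gap: 0.069
grasp_force: 30.0
```

```bash
for i in 1 2; do python3 -m jog '[[0,0,0.008,0,0,0],[0,0,0,0,0,0],[0,0,0,0,0,0]]' | grep -E "pos|force"; done
```

```text
eef_pos: [0.4685, 0.3205, 0.1909]
force: [0.2, -0.4, -1.9]
grasp_force: 30.0
eef_pos: [0.4685, 0.3205, 0.1888]
force: [0.4, -0.6, -1.4]
grasp_force: 30.0
```

```bash
for i in 1 2; do python3 -m jog '[[0,0,0.005,0,0,0],[0,0,0,0,0,0],[0,0,0,0,0,0]]' | grep -E "pos|force"; done
```

```text
eef_pos: [0.4685, 0.3205, 0.1876]
force: [0.1, -0.3, -0.2]
grasp_force: 30.0
eef_pos: [0.4685, 0.3205, 0.1863]
force: [-0.6, -0.3, -1.8]
grasp_force: 30.0
```

```bash
python3 -m jog '[[0,0,0.004,0,0,0],[0,0,0,0,0,0],[0,0,0,0,0,0]]' | grep -E "pos|force"
python3 -m jog '[[0,0,0,0,0,0],[0,0,0,0,0,0],[0,0,0,0,0,0],[0,0,-0.05,0,0,0],[0,0,-0.15,0,0,0],[0,0,-0.2,0,0,0],[0,0,-0.2,0,0,0],[0,0,-0.2,0,0,0]]' 24
python3 -c "
from h import *
plan(np.array([.415,-.008,.405]),down(92),12)"
```

```text
eef_pos: [0.4685, 0.3205, 0.1862]
force: [-1.8, -1.2, 7.3]
grasp_force: 30.0
time_s: 12.52
eef_pos: [0.4667, 0.3196, 0.388]
ee_rot: [[-0.993, 0.121, 0.008], [0.121, 0.993, 0.004], [-0.007, 0.005, -1.0]]
force: [1.4, 0.7, 0.5]
finger_gap: 0.261
grasp_force: 0.0
[np.float64(0.0039), np.float64(-0.1105), np.float64(-0.0062), np.float64(0.0005), np.float64(0.0001), np.float64(0.0751)]
[np.float64(-0.0091), np.float64(-0.1102), np.float64(-0.0062), np.float64(0.0005), np.float64(0.0001), np.float64(0.0751)]
[np.float64(-0.022), np.float64(-0.1083), np.float64(-0.0061), np.float64(0.0005), np.float64(0.0001), np.float64(0.0751)]
[np.float64(-0.0346), np.float64(-0.105), np.float64(-0.006), np.float64(0.0005), np.float64(0.0001), np.float64(0.0751)]
[np.float64(-0.0467), np.float64(-0.1002), np.float64(-0.0059), np.float64(0.0005), np.float64(0.0001), np.float64(0.0751)]
[np.float64(-0.0582), np.float64(-0.094), np.float64(-0.0059), np.float64(0.0005), np.float64(0.0001), np.float64(0.0751)]
[np.float64(-0.0688), np.float64(-0.0865), np.float64(-0.0058), np.float64(0.0005), np.float64(0.0001), np.float64(0.0751)]
[np.float64(-0.0785), np.float64(-0.0778), np.float64(-0.0058), np.float64(0.0005), np.float64(0.0001), np.float64(0.0751)]
[np.float64(-0.0871), np.float64(-0.068), np.float64(-0.0057), np.float64(0.0005), np.float64(0.0001), np.float64(0.0751)]
[np.float64(-0.0945), np.float64(-0.0573), np.float64(-0.0057), np.float64(0.0005), np.float64(0.0001), np.float64(0.0751)]
[np.float64(-0.1006), np.float64(-0.0458), np.float64(-0.0057), np.float64(0.0005), np.float64(0.0001), np.float64(0.0751)]
[np.float64(-0.1053), np.float64(-0.0337), np.float64(-0.0057), np.float64(0.0005), np.float64(0.0001), np.float64(0.0751)]
```

```bash
python3 -m jog '[[0.004,-0.11,-0.006,0,0,0.075],[-0.009,-0.11,-0.006,0,0,0.075],[-0.022,-0.108,-0.006,0,0,0.075],[-0.035,-0.105,-0.006,0,0,0.075],[-0.047,-0.1,-0.006,0,0,0.075],[-0.058,-0.094,-0.006,0,0,0.075],[-0.069,-0.087,-0.006,0,0,0.075],[-0.079,-0.078,-0.006,0,0,0.075]]' 50
python3 -m jog '[[-0.087,-0.068,-0.006,0,0,0.075],[-0.095,-0.057,-0.006,0,0,0.075],[-0.1,-0.046,-0.006,0,0,0.075],[-0.105,-0.034,-0.006,0,0,0.075],[0,0,0,0,0,0],[0,0,0,0,0,0]]'
python3 - <<'E'
from h import *
plan(np.array([.415,-.008,.345]),down(92))
for c in("scene","top"):
  im,d=viewer.capture(c)
  if c=="scene": cv2.imwrite("pics/c5.png",cv2.resize(im[150:370,170:430],None,fx=3,fy=3,interpolation=2)[:,:,::-1][:600])
  for t in('lid_handle','spanner_end_a','spanner'):
    for r in nets.place_of(c,t)[:4]: print(c,t,r['at'],r['conf'],world(c,r['at'],d).round(3))
E
```

```text
time_s: 13.52
eef_pos: [0.4323, 0.1005, 0.3972]
ee_rot: [[-0.483, 0.876, 0.008], [0.876, 0.483, 0.004], [-0.001, 0.009, -1.0]]
force: [0.4, 0.1, 0.2]
finger_gap: 0.542
grasp_force: 0.0
time_s: 14.28
eef_pos: [0.4155, -0.0073, 0.4022]
ee_rot: [[-0.037, 0.999, 0.007], [0.999, 0.037, 0.004], [0.004, 0.008, -1.0]]
force: [0.0, 0.2, 0.6]
finger_gap: 0.544
grasp_force: 0.0
[np.float64(-0.0017), np.float64(-0.0019), np.float64(0.1144), np.float64(0.0024), np.float64(-0.0011), np.float64(0.0008)]
[np.float64(-0.0015), np.float64(-0.0015), np.float64(0.1144), np.float64(0.0024), np.float64(-0.0011), np.float64(0.0008)]
scene lid_handle [223.5, 359.4] 0.58 [[ 0.411 -0.009  0.168]]
scene spanner_end_a [285.8, 216.4] 0.77 [[0.558 0.308 0.005]]
scene spanner_end_a [331.7, 228.5] 0.69 [[0.405 0.334 0.002]]
scene spanner [310.9, 222.5] 0.56 [[0.463 0.326 0.01 ]]
top lid_handle [153.4, 307.5] 0.36 [[0.374 0.083 1.039]]
top spanner_end_a [256.7, 216.2] 0.69 [[0.545 0.312 0.003]]
top spanner_end_a [307.0, 227.8] 0.43 [[0.391 0.332 0.015]]
top spanner [282.2, 220.8] 0.52 [[0.468 0.326 0.006]]
```

View pics/c5.png

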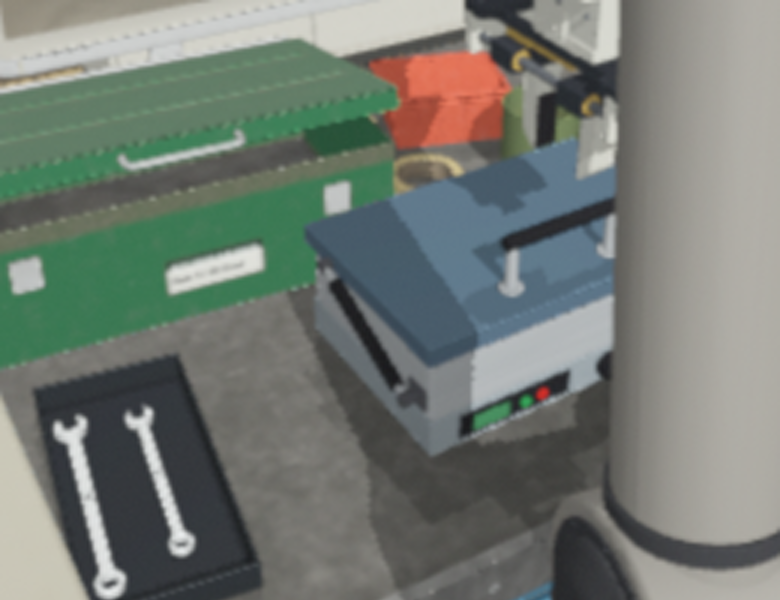

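The spanner lies flat in the tray (crop (140,415) to (182,543)) beside the fixed one. Next I go down to the bar.

```bash
python3 -m jog '[[-0.002,-0.002,0.115,0.003,-0.001,0],[-0.002,-0.002,0.115,0.002,-0.001,0],[0,0,0.08,0,0,0],[0,0,0,0,0,0],[0,0,0,0,0,0]]'
python3 -m jog '[[0,0,0,0,0,0],[0,0,0,0,0,0],[0,0,0,0,0,0],[0,0,0,0,0,0],[0,0,0,0,0,0],[0,0,0,0,0,0]]' 0
```

```text
time_s: 15.3
eef_pos: [0.4152, -0.0086, 0.325]
ee_rot: [[-0.036, 0.999, 0.0], [0.999, 0.036, -0.0], [-0.0, 0.0, -1.0]]
force: [-0.6, -1.1, 0.1]
finger_gap: 0.543
grasp_force: 0.0
time_s: 16.05
eef_pos: [0.4161, -0.0086, 0.3246]
ee_rot: [[-0.036, 0.999, 0.004], [0.999, 0.036, 0.0], [0.0, 0.004, -1.0]]
force: [7.0, 0.8, -4.4]
finger_gap: 0.137
grasp_force: 30.0
```

```bash
python3 - <<'E'
import numpy as np
a=np.radians(np.arange(0,61,3));u=.171*np.cos(a)-.053*np.sin(a);w=.171*np.sin(a)+.053*np.cos(a)
print(np.c_[np.arange(3,61,3),-np.diff(u)/.25,-np.diff(w)/.25].round(3))
E
```

```text
[[ 3.0e+00  1.2e-02 -3.6e-02]
 [ 6.0e+00  1.4e-02 -3.5e-02]
 [ 9.0e+00  1.6e-02 -3.4e-02]
 [ 1.2e+01  1.7e-02 -3.3e-02]
 [ 1.5e+01  1.9e-02 -3.2e-02]
 [ 1.8e+01  2.1e-02 -3.1e-02]
 [ 2.1e+01  2.2e-02 -3.0e-02]
 [ 2.4e+01  2.4e-02 -2.9e-02]
 [ 2.7e+01  2.5e-02 -2.8e-02]
 [ 3.0e+01  2.7e-02 -2.6e-02]
 [ 3.3e+01  2.8e-02 -2.5e-02]
 [ 3.6e+01  2.9e-02 -2.3e-02]
 [ 3.9e+01  3.1e-02 -2.2e-02]
 [ 4.2e+01  3.2e-02 -2.0e-02]
 [ 4.5e+01  3.3e-02 -1.8e-02]
 [ 4.8e+01  3.4e-02 -1.7e-02]
 [ 5.1e+01  3.4e-02 -1.5e-02]
 [ 5.4e+01  3.5e-02 -1.3e-02]
 [ 5.7e+01  3.6e-02 -1.1e-02]
 [ 6.0e+01  3.6e-02 -9.0e-03]]
```

```bash
python3 -m jog '[[0,0.012,-0.036,0,0,0],[0,0.014,-0.035,0,0,0],[0,0.016,-0.034,0,0,0],[0,0.017,-0.033,0,0,0],[0,0.019,-0.032,0,0,0],[0,0,0,0,0,0],[0,0,0,0,0,0]]'
```

```text
time_s: 16.92
eef_pos: [0.4346, -0.008, 0.366]
ee_rot: [[-0.036, 0.999, -0.0], [0.999, 0.036, 0.0], [0.0, -0.0, -1.0]]
force: [5.5, -0.7, -10.1]
finger_gap: 0.141
grasp_force: 30.0
```

```bash
python3 -m jog '[[0,0.021,-0.031,0,0,0],[0,0.022,-0.03,0,0,0],[0,0.024,-0.029,0,0,0],[0,0.025,-0.028,0,0,0],[0,0.027,-0.026,0,0,0],[0,0.028,-0.025,0,0,0],[0,0.029,-0.023,0,0,0],[0,0,0,0,0,0]]'
```

```text
time_s: 17.92
eef_pos: [0.4777, -0.0064, 0.4162]
ee_rot: [[-0.036, 0.999, -0.003], [0.999, 0.036, -0.001], [-0.001, -0.003, -1.0]]
force: [-10.5, -3.0, 4.3]
finger_gap: 0.142
grasp_force: 30.0
```

```bash
python3 -m jog '[[0,0.031,-0.022,0,0,0],[0,0.032,-0.02,0,0,0],[0,0.033,-0.018,0,0,0],[0,0.034,-0.017,0,0,0],[0,0.034,-0.015,0,0,0],[0,0,0,0,0,0]]'
python3 - <<'E'
from h import *
im,d=viewer.capture("scene");cv2.imwrite("pics/c6.png",cv2.resize(im[120:320,230:430],None,fx=3,fy=3,interpolation=2)[:,:,::-1])
E
```

```text
time_s: 18.68
eef_pos: [0.5193, -0.0049, 0.4402]
ee_rot: [[-0.036, 0.999, 0.001], [0.999, 0.036, -0.001], [-0.001, 0.001, -1.0]]
force: [-6.6, -3.3, 8.7]
finger_gap: 0.139
grasp_force: 30.0
```

View pics/c6.png

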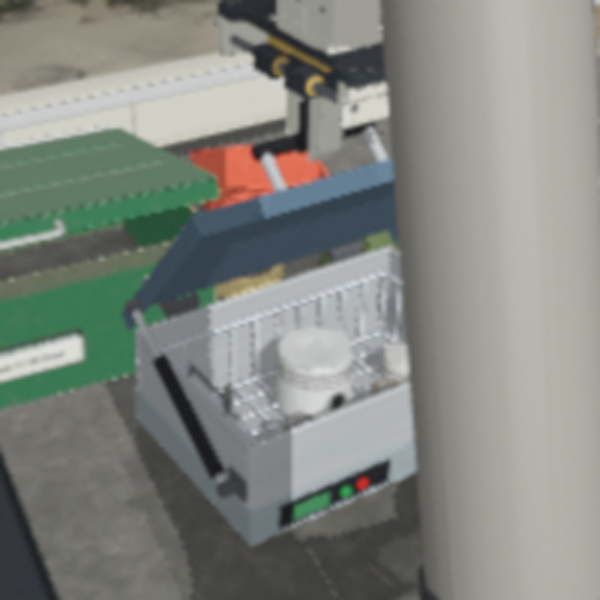

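The lid is held at about 51° with the bar still between the fingers, at crop (300,150). Three more steps bring it to 60°.

```bash
python3 -m jog '[[0,0.035,-0.012,0,0,0],[0,0.036,-0.01,0,0,0],[0,0.036,-0.009,0,0,0],[0,0,0,0,0,0],[0,0,0,0,0,0]]'
python3 - <<'E'
from h import *
np.set_printoptions(precision=4,suppress=True)
for c in("scene","top"):
    im,d=viewer.capture(c)
    for r in nets.trace(c,"lid")[:1]:
        m=cv2.erode(r["pixels"].astype(np.uint8),np.ones((5,5)))>0
        w=world(c,np.argwhere(m),d);w=w[(abs(w[:,1])<.16)&(w[:,2]>.12)&(w[:,2]<.32)&(w[:,0]>.45)&(w[:,0]<.62)]
        best=None;rng=np.random.default_rng(0)
        for _ in range(300):
            q=w[rng.choice(len(w),3,0)];n=np.cross(q[1]-q[0],q[2]-q[0]);n/=np.linalg.norm(n)+1e-12
            k=abs((w-q[0])@n)<.003
            if best is None or k.sum()>best.sum(): best=k
        q=w[best];n=np.linalg.svd(q-q.mean(0))[2][2];print(c,len(w),best.sum(),q.mean(0),n,"angle",np.degrees(np.arccos(abs(n[2]))))
p=np.array(manip.get_state()["eef_pos"]);u=.5867-p[0];v=p[2]-.159-.112;print("kin",p,np.degrees(np.arctan2(v,u)-np.arctan2(53,171)),np.hypot(u,v))
E
```

```text
time_s: 19.35
eef_pos: [0.546, -0.004, 0.4478]
ee_rot: [[-0.036, 0.999, 0.002], [0.999, 0.036, -0.001], [-0.001, 0.002, -1.0]]
force: [-4.4, -3.1, 7.1]
finger_gap: 0.142
grasp_force: 30.0
scene 2407 1990 [0.5408 0.0268 0.1981] [0.8581 0.0291 0.5126] angle 59.16247237114884
top 1026 922 [0.5311 0.0537 0.2184] [0.8577 0.0276 0.5134] angle 59.10694670632498
kin [ 0.5459 -0.004   0.4478] 59.80094503206492 0.1814497710233517
```

```bash
python3 -m jog '[[0,0.007,0,0,0,0],[0,0,0,0,0,0],[0,0,0,0,0,0],[0,0,0,0,0,0]]'
python3 - <<'E'
from h import *
for c in("scene","top"):
    im,d=viewer.capture(c)
    if c=="scene": cv2.imwrite("pics/c7.png",im[:,:,::-1])
    for r in nets.trace(c,"lid")[:1]:
        m=cv2.erode(r["pixels"].astype(np.uint8),np.ones((5,5)))>0
        w=world(c,np.argwhere(m),d);w=w[(abs(w[:,1])<.16)&(w[:,2]>.12)&(w[:,2]<.32)&(w[:,0]>.45)&(w[:,0]<.62)]
        n0=np.array([.858,.029,.513])
        for _ in range(5):
            s=w@n0;q=w[abs(s-np.median(s))<.004];n0=np.linalg.svd(q-q.mean(0),full_matrices=False)[2][2];n0*=np.sign(n0[2])
        print(c,len(q),np.degrees(np.arccos(n0[2])))
E
```

```text
time_s: 20.05
eef_pos: [0.5476, -0.0039, 0.4482]
ee_rot: [[-0.036, 0.999, 0.002], [0.999, 0.036, -0.001], [-0.001, 0.002, -1.0]]
force: [-4.1, -2.7, 8.9]
finger_gap: 0.144
grasp_force: 30.0
scene 2001 59.775853586042466
top 890 59.77136845383183
```

View pics/c7.png

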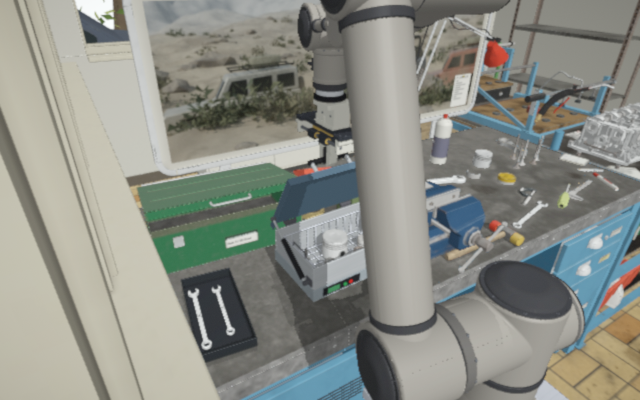

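The lid is held open at (320,190), measured at 59.8°. Both spanners lie in the tray at about (200,320) and (223,310), and nothing else has moved.

```bash
python3 -c "
from workcell import manip
print(manip.hand_in())"
```

```text
the job is handed in; nothing more can be done
None
```

The spanner is lying flat in the tray beside the other one, and the arm is still holding the lid open by its handle at about 60° (59.8° measured by both cameras); the job was handed in at about 20 s of the 58 s allowed.

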